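# Check lamp stems in the sloping bore gauge

## Robot

A 7-joint arm with a two-finger parallel gripper is mounted at the origin on the work surface. World frame = base frame: x ahead of the robot, y to its left, z up, the work surface at z = 0. Lengths are in m, angles in rad, forces in N, time in s.
With the tool pointing down it reaches from about 0.4 to 0.9 m from the base axis. Payload 5.5 kg.
Tool frame: the origin (TCP) lies between the finger pads; the fingertips stand 8 mm ahead of it and the grasp point (between the pads) lies 11 mm behind it (robot.tip_reach is the distance from the TCP to the fingertips, in m); z points along the fingers, y is the line along which they close (so a half turn about z gives the same grasp; the last joint's range is limited). The gripper opens to 85 mm and grips with 20 to 120 N. Pads are 22 mm wide; open, the fingers measure 114 mm over their backs; the gripper's body (76 mm by 85 mm) begins 54 mm behind the grasp point. The pads swing forward as they close: fully open they stand 13 mm farther back than shut.
Start: joints at [1.508, 0.501, -0.427, 1.55, 0.221, 1.138, -0.21], TCP at [0.208, -0.616, 0.239] pointing down, gripper open.
Joint ranges: [-2.88, 2.88], [-0.31, 2.03], [-1.54, 1.56], [0.2, 2.42], [-1.41, 4.55], [0.19, 2.02], [-2.57, 2.57]. Speed limits (rad/s): [2.57, 2.57, 3.14, 3.14, 3.14, 3.14, 3.14].

## Interface

Orientations are given as a unit quaternion [w, x, y, z].
In Python, from bench import sensors, imaging, job, robot gives the robot as it stands. The module is installed in compiled form; this text tells all that it offers.
- The arm moves only by the tool jog_arm, never from a script. Its argument "commands" is a list of rows, each a list of 7 numbers: the shift along the world's x, y, z normalised to -1 to 1, where 1 is 0.12 m, then the turn, a rotation vector about the world's x, y, z normalised to -1 to 1, where 1 is 90 degrees, then the opening, from 0 (shut) to 1 (fully open). A call has 1 to 8 rows; each row is the pose to reach, as a shift and turn from the pose commanded when the call began; what a row does not reach only later rows make up. A row lasts 1/12 s, in which the tool goes at most 41.7 mm and 7.16 degrees, less where a joint would pass 70% of its speed; a pose out of reach is approached as far as the arm can. A call with a number of a shift or a turn outside -1 to 1 is refused whole. A call with a gripper value outside its range is refused whole. The fingers move at their own pace and stop on an object; the grip force is fixed at half the most. Time passes only in rows, so rows that repeat a pose let the fingers close. It gives the time, the measured TCP pose, the force, the opening and the grip force at its end, in the units of the state.
- sensors.get_obs(): the state, without advancing time (a new reading comes with each control period).
- imaging.snapshot(name): name is "scene" or "top" or "wrist"; returns a dict with "color" (384x512x3 uint8, red, green, blue), "intrinsics" (3x3 intrinsics, pixels), "world_to_cam" (4x4, takes a point from world to camera coordinates). Camera axes: x right, y down, z forward; pixel columns grow to the right and rows downward; lengths in m; the calibration is good to about 2 mm. The wrist camera is an equidistant fisheye: a pixel r from the principal point sees the ray r / f radians off the axis. A picture is of the moment at which its call begins. There is no depth.
- job.finish_job(): hands the job in; it is judged then, once.
The state is a dict: "t": time; "joint_positions": joint angles; "joint_vel": joint speeds; "tau": joint torques, N m; "tcp_pos": TCP position; "tcp_rot": TCP orientation; "wrist_force": force on the tool from outside, world axes, zero at the start; "moment": the same for the moment, N m; "finger_gap": finger opening in m; "gripper_force": force on a finger pad.
Only numpy, scipy, OpenCV 4.12 (cv2) and the standard library are available. Lean on these libraries where they do the work, as an engineer would, in place of code of your own. Each camera call takes 0.05 s, during which the arm holds its last target. There are 200 camera calls.

## Task

Two brass lamp stems stand in the wooden rack; one has a barrel that fits the sloping steel bore gauge and one is too thick. Sort them with the gauge, offering them barrel first: let the one that fits slide right through the bore and down into the aluminium trough behind it, and stand the one that does not fit, foot down, in the red bin. Leave the tins and the brush where they are.

Things in the scene. Friction and masses are not known exactly. Their poses are not given: they have to be found in the camera images.
- stem_a: loose hollow brass lamp stem, 120 mm long, about 0.25 kg, standing foot down in a rack pocket. Barrel (lower 75 mm) round, foot edge bevelled 3 mm inwards over 4 mm; spigot (upper 45 mm) 24 mm in diameter, the place to grip. Of stem_a and stem_b one barrel is 29 mm thick, the other 35 mm: the gauge tells which. Origin: centre of the foot; z along the stem to the spigot
- stem_b: the other loose brass lamp stem, alike in everything but the barrel diameter (see stem_a)
- rack: fixed wooden block 180 x 70 x 35 mm with two round pockets, 41 mm wide and 22 mm deep (floor 13 mm above the table), at x = -55 and +55 mm in its own frame. Origin: centre of its underside. Long side along its x
- gauge: fixed stand of the gauge: grey base plate 200 x 110 x 12 mm with two steel uprights carrying bore and trough. Origin: centre of its underside; its x points downhill, away from the robot within about 20 degrees. The mouth of the bore is at x = -50 mm, 186 mm above the table
- gauge_bore: the gauge proper, fixed: steel collar, 54 mm outside, with a round through bore 32 mm wide and 45 mm long, axis leaning 30 degrees from vertical. Origin: centre of the mouth (upper end, facing up and towards the robot); z along the axis, up out of the mouth (going in is -z); y level. A fitting stem let go in it slides through by its weight; the 35 mm barrel enters only 2 mm, by its bevel
- trough_end (a point): centre of the rubber end stop of the open aluminium trough, 38 mm wide, that carries on below the bore along the same axis, 185 mm from the mouth; the stem that has slid through rests with its foot here, clear of the bore
- red_bin: fixed open red plastic bin, 100 x 100 mm outside, 60 mm high, walls 4 mm, floor about 4 mm. Origin: centre of its underside
- flux_tin: round tin, 76 mm in diameter, 50 mm high, loose; leave alone. Origin: centre of its underside
- pink_tin: pink tin box, 70 x 110 x 70 mm, loose; leave alone. Origin: centre of its underside
- flux_brush: brush lying flat, 200 mm long, 42 mm wide, 20 mm high, loose; leave alone. Origin: on its underside, at its middle; handle towards its -x
Mind the look-alikes: they are no part of the job. Leave any green or pink look-alike of the stem_a alone.

How it is judged:
On the way:
1. the stem with the 29 mm barrel (stem_a) is in the bore, from the mouth, with its foot 20 to 80 mm below the mouth (z of stem_a in the frame of gauge_bore between -0.08 and -0.02 m and x of stem_a in the frame of gauge_bore between -0.008 and 0.008 m and y of stem_a in the frame of gauge_bore between -0.008 and 0.008 m and angle between the z axis of stem_a and the z axis of gauge_bore, either way round below 0.2 rad), for 0.02 s.
At the end, for the whole second after the job is handed in: The fitting stem (stem_a, 29 mm) rests in the trough, foot within 15 mm of the end stop, wholly past the bore, in line within 0.25 rad; the thick one (stem_b) stands or leans at rest in the red bin, foot below 40 mm and within 60 mm of its centre, tilt under 0.85 rad (z of stem_a in the frame of gauge_bore between -0.2 and -0.17 m and x of stem_a in the frame of gauge_bore between -0.02 and 0.02 m and y of stem_a in the frame of gauge_bore between -0.02 and 0.02 m and angle between the z axis of stem_a and the z axis of gauge_bore, either way round below 0.25 rad and linear speed of each of stem_a, stem_b below 0.02 m/s and horizontal distance between stem_b and red_bin below 0.06 m and height (world z) of stem_b below 0.04 m and angle between stem_b's own z axis and vertical below 0.85 rad); the robot touches nothing.
It fails at once if a tin or the brush is pushed more than 30 mm (distance of any of flux_tin, pink_tin, flux_brush from where it was at the start of the episode above 0.03 m).
It also fails if it takes over 67 s, if anything falls off the work surface, if the arm or the gripper's body presses on something with over 40 N, if the wrist force passes 120 N, or if a joint passes its speed limit or range.

## Working session

There is one attempt and no reset: what is moved stays moved. The work goes in short steps, Python scripts to look and compute and a tool call to move; the robot and the scene stay as the last step left them, time stands still between calls to the robot, and variables do not carry over. Pictures are saved under pics/ and viewed, at most 10 in all, crops included, and the job is handed in when it is done.

Besides the shell and the picture viewer there is one more tool, called after "Call:" as name([rows], argument=value, ...), one row to a line, values as JSON. jog_arm: Moves the arm, as the interface text tells. Its arguments: {"type":"object","properties":{"commands":{"type":"array","items":{"type":"array","items":{"type":"number","minimum":-1,"maximum":1}}}},"required":["commands"]}

```bash
mkdir -p pics
cat > h.py <<'E'
import numpy as np, cv2
from bench import sensors, imaging, job, robot
def snap(n):
    s=imaging.snapshot(n); return s["color"],np.array(s["intrinsics"]),np.array(s["world_to_cam"])
def save(im,f): cv2.imwrite("pics/"+f,cv2.cvtColor(im,cv2.COLOR_RGB2BGR))
def ray(K,T,u,v):
    R=T[:3,:3];t=T[:3,3];d=R.T@np.linalg.solve(K,[u,v,1.]);return -R.T@t,d/np.linalg.norm(d)
def onz(K,T,u,v,z):
    c,d=ray(K,T,u,v);return c+d*(z-c[2])/d[2]
def proj(K,T,p):
    q=K@(T[:3,:3]@np.array(p)+T[:3,3]);return q[:2]/q[2]
def tri(r1,r2):
    (a,d),(b,e)=r1,r2;s=np.linalg.lstsq(np.c_[d,-e],b-a,rcond=None)[0];p,q=a+s[0]*d,b+s[1]*e
    return (p+q)/2,np.linalg.norm(p-q)
E
python3 - <<'E'
from h import *
o=sensors.get_obs();print({k:np.round(v,3) for k,v in o.items()})
a=snap("scene");b=snap("top")
for n,x in(("scene",a),("top",b)):
    save(x[0],n+"0.png");np.savez(n+".npz",c=x[0],K=x[1],T=x[2]);print(x[1],x[2].round(3))
E
```

```text
{'t': np.float64(0.0), 'joint_positions': array([ 1.508,  0.502, -0.427,  1.551,  0.221,  1.138, -0.21 ]), 'joint_vel': array([-0.   ,  0.001, -0.001, -0.001,  0.001,  0.001,  0.001]), 'tau': array([ 0.0000e+00, -5.6952e+01, -5.8160e+00, -2.8094e+01,  1.1000e-02,
        1.2000e-02, -0.0000e+00]), 'tcp_pos': array([ 0.208, -0.615,  0.238]), 'tcp_rot': array([-0.001,  0.987,  0.162, -0.   ]), 'wrist_force': array([ 0.415, -1.15 , -0.158]), 'moment': array([ 0.001, -0.063, -0.014]), 'gripper_force': np.float64(0.0), 'finger_gap': np.float64(0.086)}
[[378.97245667   0.         257.05861775]
 [  0.         378.97245667 196.24872334]
 [  0.           0.           1.        ]] [[-8.39e-01  5.44e-01 -1.00e-03  4.84e-01]
 [ 3.90e-01  6.00e-01 -6.98e-01 -1.31e-01]
 [-3.79e-01 -5.86e-01 -7.16e-01  1.34e+00]
 [ 0.00e+00  0.00e+00  0.00e+00  1.00e+00]]
[[444.71433358   0.         254.74267717]
 [  0.         444.71433358 190.62304748]
 [  0.           0.           1.        ]] [[-8.000e-03 -1.000e+00 -3.000e-03  3.300e-02]
 [-9.820e-01  8.000e-03 -1.910e-01  5.850e-01]
 [ 1.910e-01  1.000e-03 -9.820e-01  1.203e+00]
 [ 0.000e+00  0.000e+00  0.000e+00  1.000e+00]]
```

```bash
python3 -c "
import cv2
for n in('scene','top'):
    i=cv2.imread('pics/'+n+'0.png');cv2.imwrite('pics/'+n+'0b.png',cv2.resize(i,(800,600),interpolation=cv2.INTER_CUBIC))"
```

```text
(no output)
```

View pics/scene0b.png

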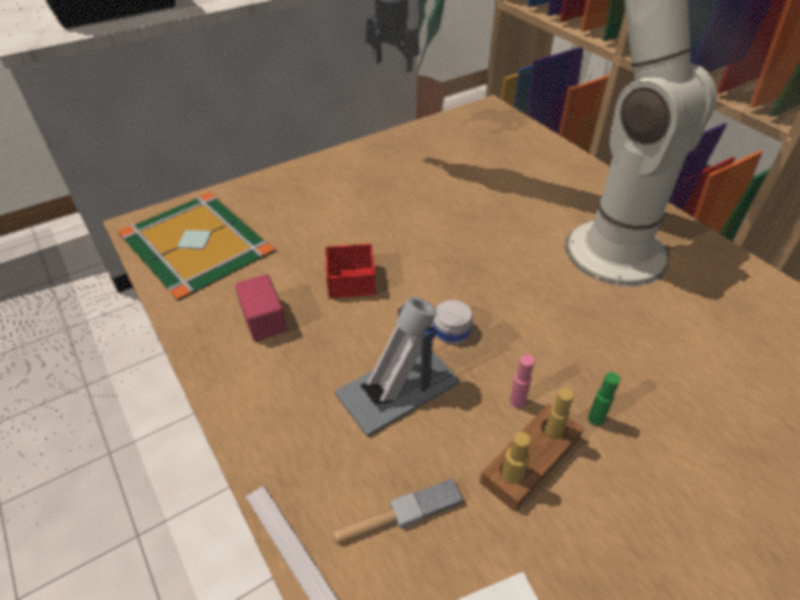

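View pics/top0b.png

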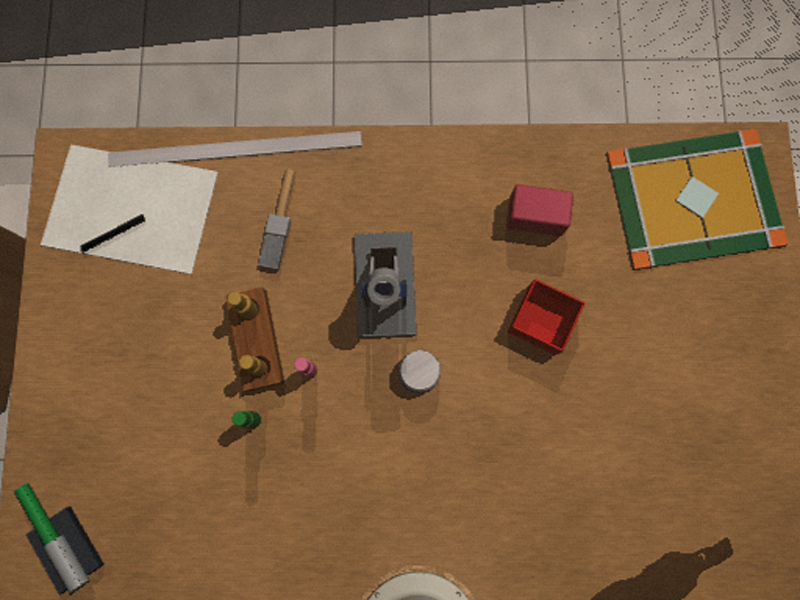

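The scene view (800×600) shows the brass stems at (516,455) and (558,415). In the top view they are at (241,303) and (252,365). The gauge mouth is at (383,288), the bin at (546,317), the flux tin at (420,371) and the pink tin box at (541,210).

Things that could be mistaken for the stems, by top-view pixel: brass (241,303), brass (252,365), pink (304,368), green (246,419), and the green/silver thing at (50,540). I choose the two brass ones, since they stand in the rack.

Run:
```python
from h import *
D={n:np.load(n+".npz") for n in("scene","top")}
R={}
for n in D:
    c,K,T=D[n]["c"],D[n]["K"],D[n]["T"];hsv=cv2.cvtColor(c,cv2.COLOR_RGB2HSV)
    m={"brass":cv2.inRange(hsv,(20,120,40),(32,255,255)),"red":cv2.inRange(hsv,(0,190,60),(6,255,255))|cv2.inRange(hsv,(174,190,60),(180,255,255))}
    for k in m:
        N,l,s,ce=cv2.connectedComponentsWithStats(m[k])
        for i in range(1,N):
            if s[i,4]>25: print(n,k,s[i],ce[i].round(1))
c=[]
t=D["top"]["c"][130:270,130:280];s=D["scene"]["c"][180:330,210:390]
c=[cv2.resize(t,(400,373),interpolation=cv2.INTER_CUBIC),cv2.resize(s,(400,333),interpolation=cv2.INTER_CUBIC)]
c[1]=cv2.copyMakeBorder(c[1],0,40,0,0,0)
save(np.hstack(c),"crop1.png")
```

```text
scene brass [350 250  16  30 120] [357.6 265.8]
scene brass [322 279  16  29 142] [330.5 294.8]
scene red [210 159  29  29 194] [222.5 173.3]
scene red [228 179  10  10  31] [231.8 184.1]
top red [328 179  46  46 868] [348.1 203.5]
```

View pics/crop1.png

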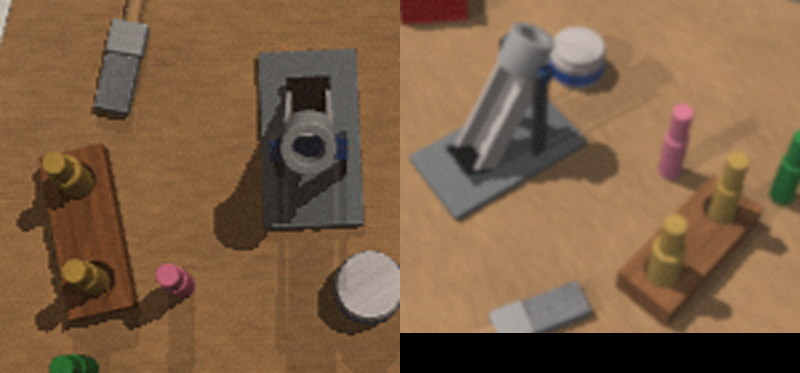

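The close crop confirms two brass stems in rack pockets. The one farther from the robot has a barrel/spigot ratio of about 1.5, so it looks thick. The nearer one is about 1.25, so it looks thin. Next I locate everything.

Run:
```python
from h import *
D={n:np.load(n+".npz") for n in("scene","top")}
K,T=D["top"]["K"],D["top"]["T"];Ks,Ts=D["scene"]["K"],D["scene"]["T"]
f=400/150
P=lambda x,y:(130+x/f-.3,130+y/f-.3)
S=lambda x,y:(210+x/(400/180)-.3,180+y/(400/180)-.3)
print("cams",ray(K,T,0,0)[0],ray(Ks,Ts,0,0)[0])
cs=[onz(K,T,*P(*q),.035)[:2] for q in((38,155),(104,145),(134,305),(66,325))]
cs=np.array(cs);print("rack",cs.round(3),"cen",cs.mean(0).round(4),"len",np.linalg.norm(cs[0]-cs[3]),np.linalg.norm(cs[1]-cs[2]),np.linalg.norm(cs[0]-cs[1]))
ax=(cs[0]+cs[1]-cs[2]-cs[3]);ax/=np.linalg.norm(ax);print("pockets",cs.mean(0)+.055*ax,cs.mean(0)-.055*ax)
for n,q,s in(("far",(55,163),(674-400,222)),("near",(76,273),(737-400,159))):
    print(n,onz(K,T,*P(*q),.133).round(4),"tri",tri(ray(K,T,*P(*q)),ray(Ks,Ts,*S(*s))))
print("mouth z",onz(K,T,*P(309,142),.186),tri(ray(K,T,*P(309,142)),ray(Ks,Ts,*S(530,40) if 0 else S(130,40))))
b=np.array([onz(K,T,*P(*q),.012)[:2] for q in((258,52),(356,49),(363,226),(265,229))])
print("base",b.round(3),b.mean(0),np.linalg.norm(b[0]-b[3]),np.linalg.norm(b[0]-b[1]))
ax=b[0]+b[1]-b[2]-b[3];print("yaw",np.degrees(np.arctan2(ax[1],ax[0])))
# ring ellipse
c=D["top"]["c"];g=cv2.cvtColor(c,cv2.COLOR_RGB2HSV)
print(g[183,228:264].tolist());print(g[165:205,246].tolist())
# bin
q=[(528,281),(583,300),(561,353),(510,325)]
bb=np.array([onz(K,T,u*.64,v*.64,.06)[:2] for u,v in q]);print("bin",bb.round(3),bb.mean(0),np.linalg.norm(np.diff(bb,axis=0),axis=1))
for u,v,z in((420,371,.05),(541,205,.07)):print(onz(K,T,u*.64,v*.64,z))
```

```text
cams [0.34491265 0.02705728 1.29285109] [0.96503889 0.60060765 0.86816193]
rack [[0.601 0.348]
 [0.611 0.277]
 [0.438 0.24 ]
 [0.418 0.312]] cen [0.5171 0.2944] len 0.18659935716071666 0.1768644716315805 0.07193560154449792
pockets [0.57101068 0.30547605] [0.46327994 0.28324798]
far [0.5727 0.306  0.133 ] tri (array([0.57316693, 0.30703998, 0.12958157]), np.float64(0.000573989034224805))
near [0.4627 0.2814 0.133 ] tri (array([0.46312409, 0.28312934, 0.12655218]), np.float64(0.00085634074912084))
mouth z [0.580609  0.0515022 0.186    ] (array([0.58035438, 0.05334556, 0.17853105]), np.float64(0.004939766439646546))
base [[ 0.721  0.112]
 [ 0.724  0.002]
 [ 0.524 -0.003]
 [ 0.521  0.104]] [0.62249534 0.05371693] 0.20019850442098286 0.1099077852853863
yaw 1.9641072224312883
[[6, 52, 49], [11, 38, 54], [26, 40, 51], [113, 95, 67], [112, 118, 78], [114, 89, 46], [113, 62, 33], [13, 40, 58], [11, 28, 100], [25, 28, 109], [12, 23, 109], [15, 16, 93], [128, 22, 47], [127, 74, 31], [108, 43, 30], [128, 28, 37], [137, 64, 36], [130, 49, 31], [120, 21, 36], [120, 46, 28], [130, 41, 37], [108, 4
[... 300 characters left out ...]
30, 25, 82], [21, 15, 117], [18, 28, 120], [15, 21, 120], [14, 27, 121], [16, 23, 124], [12, 24, 105], [8, 29, 106], [17, 23, 98], [10, 34, 156], [165, 19, 53], [135, 39, 26], [120, 21, 36], [150, 40, 32], [129, 56, 32], [126, 35, 36], [137, 51, 35], [113, 28, 37], [10, 26, 87], [15, 30, 85], [13, 28, 111], [23, 19, 110], [13, 23, 101], [10, 23, 99], [11, 23, 90], [30, 3, 82], [23, 39, 59], [10, 53, 43], [20, 35, 44], [13, 40, 45], [15, 34, 45], [19, 67, 42], [5, 36, 42], [13, 55, 42]]
bin [[ 0.614 -0.208]
 [ 0.578 -0.305]
 [ 0.483 -0.261]
 [ 0.534 -0.172]] [ 0.55219754 -0.23637892] [0.10409736 0.10557443 0.10239646]
[ 0.45361398 -0.00964849  0.05      ]
[ 0.75487692 -0.23594127  0.07      ]
```

Call:
jog_arm([
  [1, 1, 0.5, 0, 0, -0.208, 1],
  [1, 1, 0.5, 0, 0, -0.208, 1],
  [1, 1, 0.5, 0, 0, -0.208, 1],
  [1, 1, 0.5, 0, 0, -0.208, 1],
  [1, 1, 0.5, 0, 0, -0.208, 1],
])

```text
t: 0.52
tcp_pos: [0.3348, -0.4905, 0.3017]
tcp_rot: [-0.0, 1.0, 0.004, 0.002]
wrist_force: [1.5, 0.8, 0.3]
finger_gap: 0.0855
gripper_force: 0.0
```

Call:
jog_arm([
  [1, 1, 0, 0, 0, 0, 1],
  [1, 1, 0, 0, 0, 0, 1],
  [1, 1, 0, 0, 0, 0, 1],
  [1, 1, 0, 0, 0, 0, 1],
  [1, 1, 0, 0, 0, 0, 1],
])

```text
t: 0.93
tcp_pos: [0.455, -0.3667, 0.2997]
tcp_rot: [-0.002, 1.0, 0.006, 0.002]
wrist_force: [0.6, 1.3, 1.2]
finger_gap: 0.0854
gripper_force: 0.0
```

Call:
jog_arm([
  [0.25, 1, 0, 0, 0, 0, 1],
  [0.25, 1, 0, 0, 0, 0, 1],
  [0.25, 1, 0, 0, 0, 0, 1],
  [0.25, 1, 0, 0, 0, 0, 1],
])

```text
t: 1.27
tcp_pos: [0.4809, -0.2456, 0.2996]
tcp_rot: [-0.002, 1.0, 0.006, 0.001]
wrist_force: [-0.2, 0.5, 0.3]
finger_gap: 0.0854
gripper_force: 0.0
```

Call:
jog_arm([
  [0, 1, 0, 0, 0, 0, 1],
  [0, 1, 0, 0, 0, 0, 1],
  [0, 1, 0, 0, 0, 0, 1],
  [0, 1, 0, 0, 0, 0, 1],
])

```text
t: 1.6
tcp_pos: [0.4783, -0.1272, 0.2996]
tcp_rot: [-0.001, 1.0, 0.005, 0.0]
wrist_force: [-0.2, -0.5, 1.3]
finger_gap: 0.0854
gripper_force: 0.0
```

Call:
jog_arm([
  [0, 1, 0, 0, 0, 0, 1],
  [0, 1, 0, 0, 0, 0, 1],
  [0, 1, 0, 0, 0, 0, 1],
  [0, 1, 0, 0, 0, 0, 1],
])

```text
t: 1.93
tcp_pos: [0.4777, -0.0077, 0.2999]
tcp_rot: [-0.001, 1.0, 0.005, 0.001]
wrist_force: [-0.3, 0.4, 0.6]
finger_gap: 0.0853
gripper_force: 0.0
```

Call:
jog_arm([
  [0, 1, 0, 0, 0, 0, 1],
  [0, 1, 0, 0, 0, 0, 1],
  [0, 1, 0, 0, 0, 0, 1],
  [0, 1, 0, 0, 0, 0, 1],
])

```text
t: 2.27
tcp_pos: [0.4771, 0.1123, 0.3]
tcp_rot: [-0.002, 1.0, 0.005, 0.001]
wrist_force: [0.6, 0.2, 0.3]
finger_gap: 0.0852
gripper_force: 0.0
```

Call:
jog_arm([
  [-0.15, 1, -0.2, 0, 0, 0, 1],
  [-0.15, 1, -0.2, 0, 0, 0, 1],
  [-0.15, 1, -0.2, 0, 0, 0, 1],
  [-0.15, 1, -0.2, 0, 0, 0, 1],
  [-0.15, 1, -0.2, 0, 0, 0, 1],
  [-0.15, 1, -0.2, 0, 0, 0, 1],
])

```text
t: 2.77
tcp_pos: [0.4604, 0.2232, 0.2749]
tcp_rot: [0.0, 1.0, -0.0, -0.0]
wrist_force: [0.4, -0.3, 0.1]
finger_gap: 0.0854
gripper_force: 0.0
```

Run:
```python
from h import *
c,K,T=snap("wrist");o=sensors.get_obs();np.savez("w1.npz",c=c,K=K,T=T)
print(o["tcp_pos"],o["tcp_rot"],K,T.round(3));save(cv2.resize(c,(800,600)),"w1.png")
```

```text
[0.46077696 0.22244614 0.27506241] [ 5.11038278e-04  9.99999162e-01 -1.17881746e-03 -1.58257132e-04] [[297.31863964   0.         259.35850287]
 [  0.         297.31863964 189.58382907]
 [  0.           0.           1.        ]] [[ 0.    -1.    -0.     0.223]
 [-0.965 -0.     0.263  0.4  ]
 [-0.263  0.    -0.965  0.533]
 [ 0.     0.     0.     1.   ]]
```

View pics/w1.png

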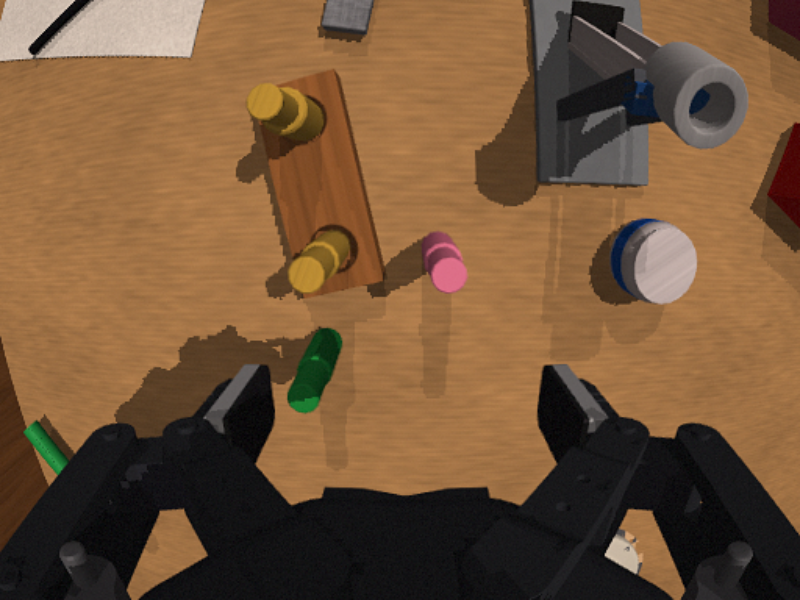

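The wrist view (800×600) shows the far stem top at (266,103), the near stem top at (307,273), the bore ring at about (712,97), pink at (445,262) and green at (315,372). I'll take one enlarged crop to read the pixels accurately.

Run:
```python
from h import *
c=np.load("w1.npz")["c"]
A=[(150,45),(180,138),(410,20)] # left,top ; 66x 66
t=[cv2.resize(c[y:y+75,x:x+75],(400,400) if i==2 else (400,300) ,interpolation=cv2.INTER_CUBIC) if 0 else cv2.resize(c[y:y+66,x:x+66],(264,264),interpolation=cv2.INTER_CUBIC) for i,(x,y) in enumerate(A)]
save(np.hstack(t),"w1c.png")
```

```text
(no output)
```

View pics/w1c.png

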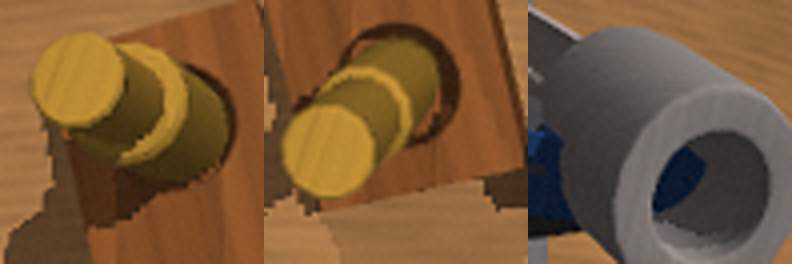

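```bash
cat >> h.py <<'E'
def wray(K,T,u,v):
    p=np.array([u-K[0,2],v-K[1,2]]);r=np.hypot(*p);th=r/K[0,0]
    d=np.array([*(p/r*np.sin(th)),np.cos(th)]);R=T[:3,:3];return -R.T@T[:3,3],R.T@d
def wonz(K,T,u,v,z):
    c,d=wray(K,T,u,v);return c+d*(z-c[2])/d[2]
E
python3 - <<'E'
from h import *
D=np.load("w1.npz");K,T=D["K"],D["T"];E=np.load("top.npz");Kt,Tt=E["K"],E["T"]
print("cam",-T[:3,:3].T@T[:3,3])
for n,p,z,q in(("far",(169.1,64.6),.133,(150.3,190.8)),("near",(195.9,175.4),.133,(158.2,232.1)),("mouth",(455.5,67.4),.186,(245.3,186.5))):
    print(n,wonz(K,T,*p,z).round(4),onz(Kt,Tt,*q,z).round(4),tri(wray(K,T,*p),ray(Kt,Tt,*q)))
print("tin",wonz(K,T,655*.64,262*.64,.05))
# base plate near edge corners, rack
for p in((540,184),(648,186)):print(wonz(K,T,p[0]*.64,p[1]*.64,.012))
print("pink",wonz(K,T,450*.64,275*.64,.12),"green",wonz(K,T,305*.64,400*.64,.12))
E
```

```text
cam [0.52584112 0.22320666 0.40942498]
far [0.5725 0.3082 0.133 ] [0.5728 0.3061 0.133 ] (array([0.56743539, 0.29936057, 0.16137703]), np.float64(0.0005506933566990131))
near [0.4647 0.2845 0.133 ] [0.4627 0.2814 0.133 ] (array([0.46336053, 0.28435879, 0.12667021]), np.float64(0.003115693872375525))
mouth [0.5743 0.0539 0.186 ] [0.5714 0.0522 0.186 ] (array([0.5733213 , 0.05231923, 0.18371403]), np.float64(0.002856123476901678))
tin [0.45878851 0.00551142 0.05      ]
[0.51883399 0.10583421 0.012     ]
[ 0.52387151 -0.00278384  0.012     ]
pink [0.46103029 0.19456445 0.12      ] green [0.37034473 0.29460666 0.12      ]
```

Call:
jog_arm([
  [0.025, 0.5, -0.3, 0, 0, 0, 1],
  [0.025, 0.5, -0.6, 0, 0, 0, 1],
  [0.025, 0.5, -0.85, 0, 0, 0, 1],
  [0.025, 0.5, -0.85, 0, 0, 0, 1],
  [0.025, 0.5, -0.85, 0, 0, 0, 1],
  [0.025, 0.5, -0.85, 0, 0, 0, 1],
])

```text
t: 3.32
tcp_pos: [0.4645, 0.283, 0.1745]
tcp_rot: [0.0, 1.0, -0.002, 0.001]
wrist_force: [0.6, 0.4, -0.3]
finger_gap: 0.0853
gripper_force: 0.0
```

Run:
```python
from h import *
c,K,T=snap("wrist");o=sensors.get_obs();print(o["tcp_pos"])
m=cv2.inRange(cv2.cvtColor(c,cv2.COLOR_RGB2HSV),(18,120,90),(34,255,255))
cs=cv2.findContours(m,0,2)[0]
for k in cs:
    if cv2.contourArea(k)>80: print(cv2.boundingRect(k),cv2.contourArea(k))
save(cv2.resize(c,(800,600)),"w2.png");np.savez("w2.npz",c=c,K=K,T=T)
```

```text
[0.46498468 0.28350474 0.17542734]
(238, 164, 37, 70) 1891.5
(197, 24, 53, 54) 1496.0
```

View pics/w2.png

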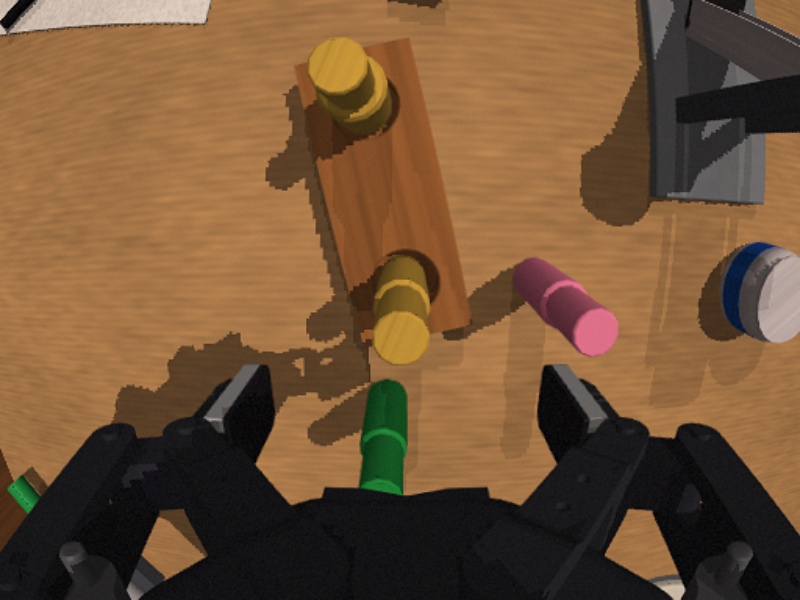

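Near stem top is at (401,336), between the fingers, which are at x 255 and 555. The thick far stem top is at (338,66).

Run:
```python
from h import *
D=np.load("w2.npz");K,T=D["K"],D["T"]
print(wonz(K,T,401*.64-.2,336*.64-.2,.133),wonz(K,T,338*.64-.2,66*.64-.2,.133))
```

```text
[0.46555179 0.28482656 0.133     ] [0.57201882 0.30811931 0.133     ]
```

Call:
jog_arm([
  [0, 0.01, -0.3, 0, 0, 0, 1],
  [0, 0.01, -0.59, 0, 0, 0, 1],
  [0, 0.01, -0.59, 0, 0, 0, 1],
  [0, 0.01, -0.59, 0, 0, 0, 1],
  [0, 0.01, -0.59, 0, 0, 0, 0],
  [0, 0.01, -0.59, 0, 0, 0, 0],
  [0, 0.01, -0.59, 0, 0, 0, 0],
  [0, 0.01, -0.59, 0, 0, 0, 0],
])

```text
t: 4.03
tcp_pos: [0.4641, 0.2859, 0.1041]
tcp_rot: [-0.001, 1.0, -0.001, 0.001]
wrist_force: [0.5, -0.5, -0.0]
finger_gap: 0.039
gripper_force: 0.0
```

Call:
jog_arm([
  [0, 0, 0, 0, 0, 0, 0],
  [0, 0, 0, 0, 0, 0, 0],
  [0, 0, 0, 0, 0, 0, 0],
  [0, 0, 0, 0, 0, 0, 0],
  [0, 0, 0, 0, 0, 0, 0],
  [0, 0, 0, 0, 0, 0, 0],
])

```text
t: 4.53
tcp_pos: [0.4637, 0.2856, 0.1035]
tcp_rot: [-0.0, 1.0, -0.0, 0.001]
wrist_force: [-0.4, -1.6, 5.5]
finger_gap: 0.0221
gripper_force: 58.4
```

Call:
jog_arm([
  [0, 0, 0.25, 0, 0, 0, 0],
  [0, 0, 0.5, 0, 0, 0, 0],
  [0, 0, 0.8, 0, 0, 0, 0],
  [0, 0, 1, 0, 0, 0, 0],
])

```text
t: 4.87
tcp_pos: [0.4632, 0.286, 0.2251]
tcp_rot: [-0.0, 1.0, -0.0, 0.001]
wrist_force: [0.3, 0.8, -2.1]
finger_gap: 0.0216
gripper_force: 59.2
```

Call:
jog_arm([
  [0, -0.3, 0.3, 0, 0, 0, 0],
  [0, -0.6, 0.67, 0, 0, 0, 0],
  [0, -0.9, 0.67, 0, 0, 0, 0],
  [0, -1, 0.67, 0, 0, 0, 0],
])

```text
t: 5.2
tcp_pos: [0.4641, 0.163, 0.3057]
tcp_rot: [0.001, 1.0, -0.001, 0.002]
wrist_force: [1.1, -1.2, -2.5]
finger_gap: 0.0218
gripper_force: 59.8
```

Call:
jog_arm([
  [0, -0.2, 0, 0.003, -0.08, 0, 0],
  [0.1, -0.5, 0, 0.006, -0.16, 0, 0],
  [0.25, -0.7, 0, 0.01, -0.24, 0, 0],
  [0.41, -0.95, 0, 0.013, -0.333, 0, 0],
  [0.41, -0.95, 0, 0.013, -0.333, 0, 0],
  [0.41, -0.95, 0, 0.013, -0.333, 0, 0],
  [0.41, -0.95, 0, 0.013, -0.333, 0, 0],
  [0.41, -0.95, 0, 0.013, -0.333, 0, 0],
])

```text
t: 5.87
tcp_pos: [0.5125, 0.0528, 0.3033]
tcp_rot: [-0.011, 0.966, 0.001, 0.258]
wrist_force: [-0.5, -0.1, -1.9]
finger_gap: 0.0222
gripper_force: 59.8
```

Run:
```python
from h import *
o=sensors.get_obs();print(o["tcp_pos"],o["tcp_rot"],o["finger_gap"],o["wrist_force"],o["joint_positions"].round(2))
c,K,T=snap("wrist");np.savez("w3.npz",c=c,K=K,T=T)
s=snap("scene");np.savez("s3.npz",c=s[0],K=s[1],T=s[2])
print(T.round(3))
a=cv2.resize(c[90:384,100:412],(424,400));b=cv2.resize(s[0][140:260,200:312],(373,400),interpolation=cv2.INTER_CUBIC)
save(np.hstack([a,b]),"p3.png")
```

```text
[0.51251411 0.05278134 0.30331672] [-1.05533673e-02  9.66028543e-01  5.48776704e-04  2.58219246e-01] 0.022151992704192353 [-0.4724933  -0.14590493 -1.91900542] [ 0.46 -0.13 -0.61  2.22 -0.03  0.51 -1.72]
[[ 0.007 -1.    -0.021  0.056]
 [-0.967 -0.001 -0.254  0.601]
 [ 0.254  0.022 -0.967  0.309]
 [ 0.     0.     0.     1.   ]]
```

View pics/p3.png

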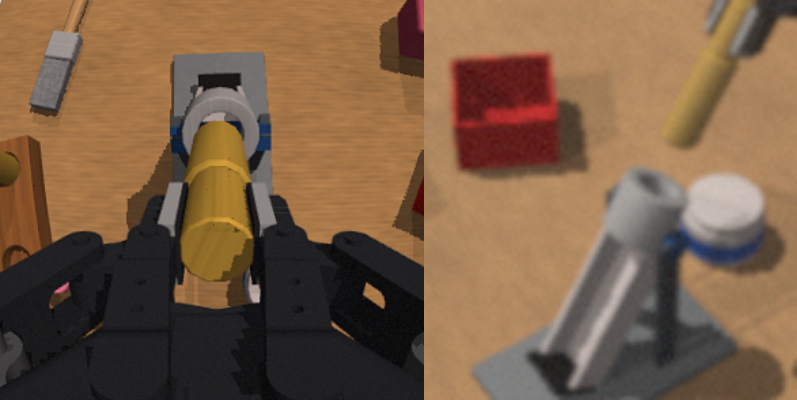

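The wrist crop shows the stem held with its top at (217,252) and its barrel pointing at the collar near (221,115). The scene crop shows the foot end at about (681,138), above the mouth at (655,185).

```bash
cat >> h.py <<'E'
from scipy.spatial.transform import Rotation as Ro
def wproj(K,T,p):
    q=T[:3,:3]@np.array(p)+T[:3,3];r=np.hypot(q[0],q[1]);th=np.arctan2(r,q[2]);return K[:2,2]+K[0,0]*th*q[:2]/r
E
python3 - <<'E'
from h import *
o=sensors.get_obs();q=o["tcp_rot"];R=Ro.from_quat([*q[1:],q[0]]).as_matrix();p=o["tcp_pos"]
print(R.round(3))
w=np.load("w3.npz");s=np.load("s3.npz")
z=R[:,2];foot=p+z*.0905;top=p-z*.0295
M=np.array([.573,.053,.186]);psi=np.radians(2.3);a=np.array([-.5*np.cos(psi),-.5*np.sin(psi),.866])
print("foot",foot,"along/off mouth",(foot-M)@a,(foot-M)-((foot-M)@a)*a, "ang",np.degrees(np.arccos(-z@a)))
W=lambda x:((wproj(w["K"],w["T"],x)-[100,90])/.7358).round(0)
S=lambda x:((proj(s["K"],s["T"],x)-[200,140])*3.333+[424,0]).round(0)
for n,x in(("foot",foot),("top",top),("j",p+z*.0155),("M",M),("M-.185a",M-.185*a)):print(n,W(x),S(x))
# brass mask line in scene
c=s["c"];h=cv2.cvtColor(c,cv2.COLOR_RGB2HSV);m=cv2.inRange(h,(20,100,60),(34,255,255));m[:,:265]=0;m[:,312:]=0;m[185:]=0
for y in range(140,184,3):
    x=np.flatnonzero(m[y]);
    if len(x): print(y,x.min(),x.max(),end="; ")
ax=lambda y:None
print([ (proj(s["K"],s["T"],p+z*t)).round(1).tolist() for t in(.02,.05,.09)])
# wrist widths
c=w["c"];h=cv2.cvtColor(c,cv2.COLOR_RGB2HSV);m=cv2.inRange(h,(18,100,40),(34,255,255))
for y in range(180,296,8):
    x=np.flatnonzero(m[y,215:300])+215
    if len(x): print(y,x.min(),x.max(),end="; ")
print([ (wproj(w["K"],w["T"],p+z*t)).round(1).tolist() for t in(-.0295,0,.0155,.05,.09)])
E
```

```text
[[ 0.866  0.007  0.499]
 [-0.004 -1.     0.021]
 [ 0.499 -0.02  -0.866]]
foot [0.55806371 0.05484712 0.22499659] along/off mouth 0.04119611492244523 [0.00564517 0.00267376 0.00332076] ang 0.38561022449283266
foot [216. 142.] [675. 137.]
top [216. 251.] [749.  -5.]
j [216. 193.] [720.  50.]
M [220. 134.] [656. 181.]
M-.185a [219.  91.] [561. 364.]
140 296 296; 146 291 291; 152 288 288; 155 286 290; 161 282 285; 164 286 289; 167 281 281; 170 277 278; 173 276 276; 176 277 283; 182 280 280; [[288.0, 156.7], [282.6, 167.3], [275.5, 181.0]]
180 252 268; 188 244 276; 196 241 278; 204 240 280; 212 238 282; 220 236 283; 228 239 280; 236 238 280; 244 236 282; 252 235 284; 260 234 284; 268 233 286; 276 233 285; 284 235 284; 292 244 276; [[259.0, 274.9], [259.1, 244.2], [259.1, 232.0], [259.2, 211.2], [259.2, 194.4]]
```

Run:
```python
from h import *
o=sensors.get_obs();q=o["tcp_rot"];R=Ro.from_quat([*q[1:],q[0]]).as_matrix();p=o["tcp_pos"]
w=np.load("w3.npz");s=np.load("s3.npz");z=R[:,2];x=R[:,0]
P=lambda t,d:wproj(w["K"],w["T"],p+z*t+x*d).round(1)
print("foot far edge",P(.0905,.0115),"bev",P(.0865,.0145),"shoulder",P(.0155,.0145),P(.0155,.012),"top far/near edge",P(-.0295,.012),P(-.0295,-.012))
print([tuple(v) for v in w["c"][166:184,259].tolist()])
print(cv2.cvtColor(w["c"],cv2.COLOR_RGB2HSV)[180:300:1,259,2].tolist())
M=np.array([.573,.053,.186])
c=s["c"][150:225,235:310];c=cv2.resize(c,(600,600),interpolation=cv2.INTER_CUBIC)
for t in(.0155,.0905):
    u=((proj(s["K"],s["T"],p+z*t)-[235,150]+.5)*8);cv2.circle(c,tuple(int(v) for v in u),3,(0,0,255),-1);print(u)
u=((proj(s["K"],s["T"],M)-[235,150]+.5)*8);cv2.circle(c,tuple(int(v) for v in u),3,(255,0,0),-1);print(u)
save(c,"p4.png")
```

```text
foot far edge [259.2 180. ] bev [259.2 177.4] shoulder [259.1 207.1] [259.1 211.5] top far/near edge [258.9 249.2] [259.  298.1]
[(132, 123, 121), (130, 121, 118), (127, 120, 119), (128, 122, 117), (124, 118, 113), (115, 108, 104), (132, 120, 116), (173, 153, 148), (172, 156, 151), (171, 155, 150), (172, 155, 150), (174, 155, 154), (170, 151, 133), (155, 116, 52), (155, 114, 42), (156, 117, 42), (154, 116, 40), (158, 117, 40)]
[155, 156, 154, 158, 159, 161, 160, 158, 162, 161, 162, 163, 166, 163, 166, 164, 163, 165, 167, 164, 165, 166, 164, 164, 166, 165, 164, 189, 198, 203, 203, 206, 147, 158, 157, 158, 159, 161, 160, 161, 158, 160, 161, 161, 163, 161, 163, 162, 163, 163, 163, 164, 165, 163, 167, 165, 163, 164, 162, 163, 164, 164, 164, 165, 165, 165, 164, 163, 161, 176, 196, 205, 206, 151, 144, 142, 146, 138, 139, 139, 140, 147, 148, 150, 149, 149, 149, 146, 146, 145, 144, 140, 142, 142, 144, 141, 144, 144, 144, 144, 143, 148, 148, 148, 147, 148, 148, 147, 148, 148, 147, 146, 146, 147, 150, 114, 81, 148, 149, 148]
[434.80944821  44.93853734]
[327.3919633  253.58495052]
[281.10917571 357.62271206]
```

View pics/p4.png

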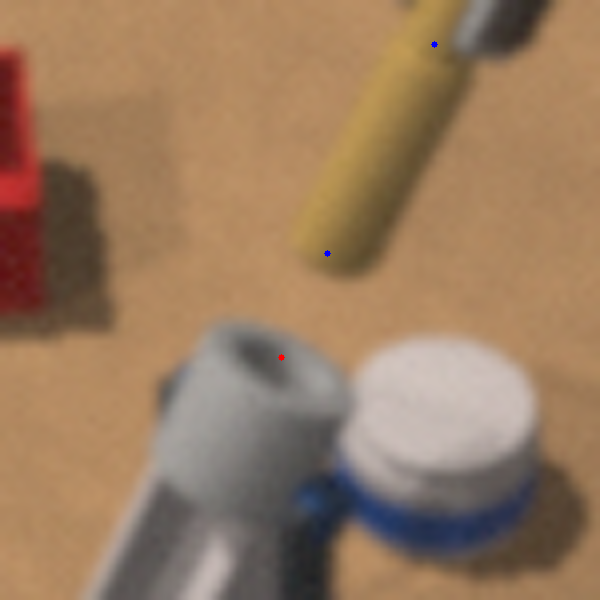

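The stem axis agrees with the encoder model to about 1–2 mm, and the mouth matches its projection at (281,358). I'll shift onto the axis and then advance gently.

Call:
jog_arm([
  [0.05, -0.01, -0.13, 0, 0, 0, 0],
  [0.1, -0.017, -0.26, 0, 0, 0, 0],
  [0.1, -0.017, -0.26, 0, 0, 0, 0],
  [0.1, -0.017, -0.26, 0, 0, 0, 0],
])

```text
t: 6.3
tcp_pos: [0.5239, 0.0503, 0.2709]
tcp_rot: [-0.011, 0.966, 0.0, 0.257]
wrist_force: [-0.8, 0.3, -2.2]
finger_gap: 0.0221
gripper_force: 59.7
```

Call:
jog_arm([
  [0.01, 0, -0.017, 0, 0, 0, 0],
  [0.02, 0.001, -0.035, 0, 0, 0, 0],
  [0.03, 0.001, -0.052, 0, 0, 0, 0],
  [0.04, 0.001, -0.07, 0, 0, 0, 0],
  [0.05, 0.002, -0.087, 0, 0, 0, 0],
  [0.05, 0.002, -0.087, 0, 0, 0, 0],
])

```text
t: 6.8
tcp_pos: [0.5303, 0.0499, 0.2611]
tcp_rot: [-0.01, 0.966, -0.0, 0.259]
wrist_force: [0.3, 0.8, -1.8]
finger_gap: 0.0222
gripper_force: 60.0
```

Call:
jog_arm([
  [0.01, 0, -0.017, 0, 0, 0, 0],
  [0.02, 0.001, -0.035, 0, 0, 0, 0],
  [0.03, 0.001, -0.052, 0, 0, 0, 0],
  [0.04, 0.001, -0.07, 0, 0, 0, 0],
  [0.05, 0.002, -0.087, 0, 0, 0, 0],
  [0.05, 0.002, -0.087, 0, 0, 0, 0],
])

```text
t: 7.3
tcp_pos: [0.5363, 0.0502, 0.2503]
tcp_rot: [-0.011, 0.966, -0.0, 0.258]
wrist_force: [-0.0, 2.3, -4.2]
finger_gap: 0.022
gripper_force: 59.8
```

Call:
jog_arm([
  [0.01, 0.006, -0.017, 0, 0, 0, 0],
  [0.02, 0.006, -0.035, 0, 0, 0, 0],
  [0.03, 0.006, -0.052, 0, 0, 0, 0],
  [0.04, 0.006, -0.07, 0, 0, 0, 0],
  [0.05, 0.006, -0.087, 0, 0, 0, 0],
  [0.06, 0.006, -0.104, 0, 0, 0, 0],
  [0.07, 0.006, -0.121, 0, 0, 0, 0],
  [0.07, 0.006, -0.121, 0, 0, 0, 0],
])

```text
t: 7.97
tcp_pos: [0.5447, 0.0507, 0.2358]
tcp_rot: [-0.01, 0.966, -0.0, 0.258]
wrist_force: [0.4, 1.5, -3.9]
finger_gap: 0.0218
gripper_force: 59.9
```

Call:
jog_arm([
  [0.01, 0.002, -0.017, 0, 0, 0, 0],
  [0.02, 0.002, -0.035, 0, 0, 0, 0],
  [0.03, 0.002, -0.052, 0, 0, 0, 0],
  [0.04, 0.002, -0.07, 0, 0, 0, 0],
  [0.05, 0.002, -0.087, 0, 0, 0, 0],
  [0.05, 0.002, -0.087, 0, 0, 0, 0],
])

```text
t: 8.47
tcp_pos: [0.5507, 0.0509, 0.2254]
tcp_rot: [-0.01, 0.966, -0.0, 0.258]
wrist_force: [-0.2, 2.0, -4.0]
finger_gap: 0.0221
gripper_force: 59.9
```

Call:
jog_arm([
  [0, 0, 0, 0, 0, 0, 1],
  [0, 0, 0, 0, 0, 0, 1],
  [0, 0, 0, 0, 0, 0, 1],
  [0, 0, 0, 0, 0, 0, 1],
  [0, 0, 0, 0, 0, 0, 1],
  [0, 0, 0, 0, 0, 0, 1],
  [0, 0, 0, 0, 0, 0, 1],
  [0, 0, 0, 0, 0, 0, 1],
])

```text
t: 9.13
tcp_pos: [0.5507, 0.0507, 0.226]
tcp_rot: [-0.01, 0.966, -0.0, 0.259]
wrist_force: [0.5, -0.4, -0.2]
finger_gap: 0.0855
gripper_force: 0.0
```

Call:
jog_arm([
  [-0.15, 0, 0.26, 0, 0, 0, 1],
  [-0.3, 0, 0.52, 0, 0, 0, 1],
  [-0.45, 0, 0.78, 0, 0, 0, 1],
  [-0.45, 0, 0.78, 0, 0, 0, 1],
])

```text
t: 9.47
tcp_pos: [0.4973, 0.0523, 0.3257]
tcp_rot: [-0.01, 0.965, 0.0, 0.263]
wrist_force: [0.6, -0.9, 0.5]
finger_gap: 0.0855
gripper_force: 0.0
```

Run:
```python
from h import *
s=snap("scene");w=snap("wrist");o=sensors.get_obs();print(o["tcp_pos"],o["tcp_rot"],o["t"])
a=cv2.resize(s[0][180:290,205:310],(381,400),interpolation=cv2.INTER_CUBIC);b=cv2.resize(w[0][60:384,60:452],(419,346))
save(np.hstack([a,cv2.copyMakeBorder(b,0,54,0,0,0)]),"p5.png")
```

```text
[0.49752969 0.05054269 0.32259102] [-8.84262494e-03  9.65125040e-01 -4.76271738e-04  2.61639518e-01] 9.5667
```

View pics/p5.png

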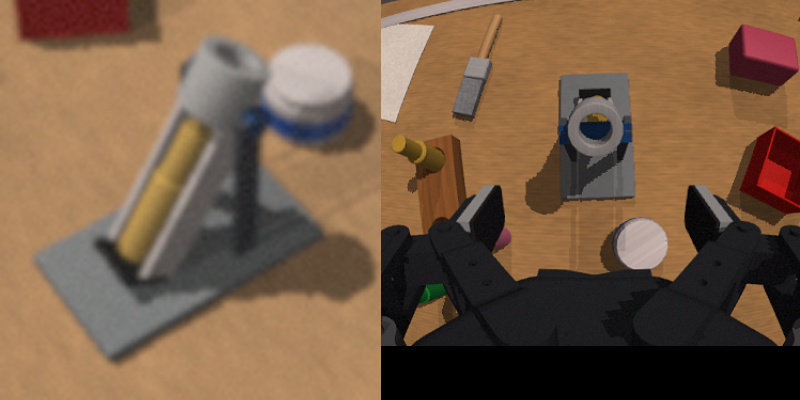

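The thin stem lies in the trough, seen in the scene crop from (200,130) to (130,250), fully past the collar. Now I fetch the thick one.

Call:
jog_arm([
  [0, 0.3, 0, -0.003, 0.08, 0, 1],
  [0.1, 0.6, 0, -0.006, 0.16, 0, 1],
  [0.2, 0.9, 0, -0.01, 0.24, 0, 1],
  [0.3, 1, 0, -0.013, 0.333, 0, 1],
  [0.3, 1, 0, -0.013, 0.333, 0, 1],
  [0.3, 1, 0, -0.013, 0.333, 0, 1],
])

```text
t: 10.07
tcp_pos: [0.5351, 0.1712, 0.3138]
tcp_rot: [-0.003, 1.0, -0.001, -0.006]
wrist_force: [0.1, -1.5, -0.1]
finger_gap: 0.0855
gripper_force: 0.0
```

Call:
jog_arm([
  [0.32, 0.3, 0, 0, 0, 0, 1],
  [0.32, 0.6, -0.2, 0, 0, 0, 1],
  [0.32, 1, -0.6, 0, 0, 0, 1],
  [0.32, 1, -0.6, 0, 0, 0, 1],
  [0.32, 1, -0.6, 0, 0, 0, 1],
  [0.32, 1, -0.6, 0, 0, 0, 1],
  [0.32, 1, -0.6, 0, 0, 0, 1],
])

```text
t: 10.65
tcp_pos: [0.571, 0.2899, 0.2476]
tcp_rot: [0.001, 1.0, -0.0, 0.001]
wrist_force: [0.3, -1.1, -0.1]
finger_gap: 0.0851
gripper_force: 0.0
```

Call:
jog_arm([
  [0.01, 0.15, 0, 0, 0, 0, 1],
  [0.01, 0.15, -0.3, 0, 0, 0, 1],
  [0.01, 0.15, -0.6, 0, 0, 0, 1],
  [0.01, 0.15, -0.6, 0, 0, 0, 1],
  [0.01, 0.15, -0.6, 0, 0, 0, 1],
])

```text
t: 11.07
tcp_pos: [0.5725, 0.306, 0.1753]
tcp_rot: [0.001, 1.0, -0.002, -0.0]
wrist_force: [0.3, 0.2, 1.6]
finger_gap: 0.0855
gripper_force: 0.0
```

Call:
jog_arm([
  [0, 0, -0.2, 0, 0, 0, 1],
  [0, 0, -0.4, 0, 0, 0, 1],
  [0, 0, -0.58, 0, 0, 0, 1],
  [0, 0, -0.58, 0, 0, 0, 1],
  [0, 0, -0.58, 0, 0, 0, 0],
  [0, 0, -0.58, 0, 0, 0, 0],
  [0, 0, -0.58, 0, 0, 0, 0],
  [0, 0, -0.58, 0, 0, 0, 0],
])

```text
t: 11.73
tcp_pos: [0.5735, 0.3095, 0.1082]
tcp_rot: [-0.001, 1.0, -0.001, 0.002]
wrist_force: [0.1, 0.3, -0.8]
finger_gap: 0.039
gripper_force: 0.0
```

Call:
jog_arm([
  [0, 0, 0, 0, 0, 0, 0],
  [0, 0, 0, 0, 0, 0, 0],
  [0, 0, 0, 0, 0, 0, 0],
  [0, 0, 0, 0, 0, 0, 0],
  [0, 0, 0, 0, 0, 0, 0],
  [0, 0, 0, 0, 0, 0, 0],
])

```text
t: 12.23
tcp_pos: [0.5731, 0.3091, 0.1074]
tcp_rot: [-0.0, 1.0, -0.001, 0.001]
wrist_force: [-1.3, -0.4, 6.2]
finger_gap: 0.0219
gripper_force: 58.4
```

Call:
jog_arm([
  [0, 0, 0.25, 0, 0, 0, 0],
  [0, 0, 0.5, 0, 0, 0, 0],
  [0, 0, 0.8, 0, 0, 0, 0],
  [0, 0, 1, 0, 0, 0, 0],
])

```text
t: 12.57
tcp_pos: [0.5724, 0.3093, 0.2284]
tcp_rot: [-0.0, 1.0, -0.0, 0.001]
wrist_force: [1.3, 0.3, -1.9]
finger_gap: 0.0218
gripper_force: 59.6
```

Call:
jog_arm([
  [-0.2, -0.3, 0.3, 0, 0, 0, 0],
  [-0.4, -0.6, 0.6, 0, 0, 0, 0],
  [-0.6, -0.9, 0.9, 0, 0, 0, 0],
  [-0.7, -1, 1, 0, 0, 0, 0],
  [-0.7, -1, 1, 0, 0, 0, 0],
])

```text
t: 12.98
tcp_pos: [0.4868, 0.1866, 0.3476]
tcp_rot: [0.001, 1.0, -0.001, 0.0]
wrist_force: [0.0, -0.8, -2.8]
finger_gap: 0.0223
gripper_force: 60.2
```

Call:
jog_arm([
  [0, -0.3, 0, 0, 0, 0, 0],
  [0, -0.6, 0, 0, 0, 0, 0],
  [0, -0.9, 0, 0, 0, 0, 0],
  [0, -1, 0, 0, 0, 0, 0],
])

```text
t: 13.32
tcp_pos: [0.4877, 0.0621, 0.3452]
tcp_rot: [0.002, 1.0, -0.004, -0.001]
wrist_force: [-0.1, -1.2, -3.5]
finger_gap: 0.022
gripper_force: 60.2
```

Call:
jog_arm([
  [0, -0.3, 0, 0, 0, 0, 0],
  [0, -0.6, 0, 0, 0, 0, 0],
  [0, -0.9, 0, 0, 0, 0, 0],
  [0, -1, 0, 0, 0, 0, 0],
])

```text
t: 13.65
tcp_pos: [0.4872, -0.0579, 0.3451]
tcp_rot: [0.002, 1.0, -0.004, -0.001]
wrist_force: [-0.7, -1.1, -3.1]
finger_gap: 0.0216
gripper_force: 60.2
```

Call:
jog_arm([
  [0.1, -0.3, 0, 0, 0, 0, 0],
  [0.2, -0.6, 0, 0, 0, 0, 0],
  [0.3, -0.9, 0, 0, 0, 0, 0],
  [0.5, -1, 0, 0, 0, 0, 0],
  [0.5, -1, 0, 0, 0, 0, 0],
  [0.5, -1, 0, 0, 0, 0, 0],
])

```text
t: 14.15
tcp_pos: [0.5482, -0.172, 0.3445]
tcp_rot: [-0.001, 1.0, -0.001, -0.001]
wrist_force: [-1.2, 0.7, -3.6]
finger_gap: 0.0217
gripper_force: 60.2
```

Call:
jog_arm([
  [0.03, -0.3, 0, 0, 0, 0, 0],
  [0.03, -0.53, -0.2, 0, 0, 0, 0],
  [0.03, -0.53, -0.5, 0, 0, 0, 0],
  [0.03, -0.53, -0.8, 0, 0, 0, 0],
  [0.03, -0.53, -1, 0, 0, 0, 0],
  [0.03, -0.53, -1, 0, 0, 0, 0],
])

```text
t: 14.65
tcp_pos: [0.5472, -0.2325, 0.22]
tcp_rot: [-0.002, 1.0, 0.0, -0.005]
wrist_force: [-2.0, -0.1, -3.2]
finger_gap: 0.0218
gripper_force: 60.0
```

Run:
```python
from h import *
c,K,T=snap("top");s=snap("scene");print(sensors.get_obs()["tcp_pos"])
for n,(c,K,T),z in(("top",(c,K,T),0),("scene",s,0)):
    h=cv2.cvtColor(c,cv2.COLOR_RGB2HSV);m=cv2.inRange(h,(0,150,50),(8,255,255))|cv2.inRange(h,(172,150,50),(180,255,255))
    print(n,[ (cv2.boundingRect(k),np.round(cv2.minAreaRect(k)[0],1)) for k in cv2.findContours(m,0,2)[0] if cv2.contourArea(k)>150],"expect rim centre",proj(K,T,[.552,-.236,.06]).round(1))
```

```text
[ 0.55130971 -0.23346768  0.22591342]
top [((325, 178, 48, 49), array([349.3, 202.9]))] expect rim centre [349.  201.4]
scene [((208, 156, 33, 35), array([223.8, 173. ])), ((438, 102, 31, 37), array([453.4, 118.7])), ((483, 0, 29, 50), array([492.5,  23.1]))] expect rim centre [223.8 165.7]
```

Call:
jog_arm([
  [0, -0.02, -0.25, 0, 0, 0, 0],
  [0, -0.02, -0.5, 0, 0, 0, 0],
  [0, -0.02, -0.75, 0, 0, 0, 0],
  [0, -0.02, -0.9, 0, 0, 0, 0],
  [0, -0.02, -0.97, 0, 0, 0, 0],
  [0, -0.02, -0.97, 0, 0, 0, 0],
  [0, -0.02, -0.97, 0, 0, 0, 0],
  [0, -0.02, -0.97, 0, 0, 0, 0],
])

```text
t: 15.42
tcp_pos: [0.554, -0.2375, 0.1121]
tcp_rot: [0.001, 1.0, -0.0, 0.002]
wrist_force: [-0.3, 0.9, -2.7]
finger_gap: 0.0221
gripper_force: 60.4
```

Call:
jog_arm([
  [0, 0, -0.03, 0, 0, 0, 0],
  [0, 0, -0.06, 0, 0, 0, 0],
  [0, 0, -0.09, 0, 0, 0, 0],
  [0, 0, -0.1, 0, 0, 0, 0],
  [0, 0, -0.1, 0, 0, 0, 0],
  [0, 0, -0.1, 0, 0, 0, 0],
])

```text
t: 15.92
tcp_pos: [0.5524, -0.2375, 0.0984]
tcp_rot: [0.0, 1.0, -0.001, 0.001]
wrist_force: [-1.6, 0.3, 4.5]
finger_gap: 0.022
gripper_force: 61.3
```

Call:
jog_arm([
  [0, 0, 0, 0, 0, 0, 0.5],
  [0, 0, 0, 0, 0, 0, 0.6],
  [0, 0, 0, 0, 0, 0, 0.7],
  [0, 0, 0, 0, 0, 0, 0.8],
  [0, 0, 0, 0, 0, 0, 0.9],
  [0, 0, 0, 0, 0, 0, 1],
  [0, 0, 0, 0, 0, 0, 1],
  [0, 0, 0, 0, 0, 0, 1],
])

```text
t: 16.58
tcp_pos: [0.5519, -0.2372, 0.0974]
tcp_rot: [-0.0, 1.0, -0.0, -0.0]
wrist_force: [0.1, -0.6, -0.5]
finger_gap: 0.0852
gripper_force: 0.0
```

Call:
jog_arm([
  [0, 0, 0.15, 0, 0, 0, 1],
  [0, 0, 0.4, 0, 0, 0, 1],
  [0, 0, 0.7, 0, 0, 0, 1],
  [0, 0, 1, 0, 0, 0, 1],
  [0, 0, 1, 0, 0, 0, 1],
])

```text
t: 17.0
tcp_pos: [0.5564, -0.238, 0.2252]
tcp_rot: [0.002, 1.0, -0.0, 0.005]
wrist_force: [1.7, 0.6, 0.1]
finger_gap: 0.0855
gripper_force: 0.0
```

Call:
jog_arm([
  [-0.3, 0, 0.3, 0, 0, 0, 1],
  [-0.6, 0, 0.5, 0, 0, 0, 1],
  [-1, 0, 0.5, 0, 0, 0, 1],
  [-1, 0, 0.5, 0, 0, 0, 1],
  [-1, 0, 0.5, 0, 0, 0, 1],
  [-1, 0, 0.5, 0, 0, 0, 1],
  [-1, 0, 0.5, 0, 0, 0, 1],
  [-1, 0, 0.5, 0, 0, 0, 1],
])

```text
t: 17.67
tcp_pos: [0.433, -0.2369, 0.2774]
tcp_rot: [-0.0, 1.0, 0.0, 0.0]
wrist_force: [-0.2, 1.0, -0.3]
finger_gap: 0.0853
gripper_force: 0.0
```

Run:
```python
from h import *
s=snap("scene")[0];o=sensors.get_obs();print(o["t"],o["tcp_pos"],o["wrist_force"],o["finger_gap"])
save(cv2.resize(s[120:300,140:380],(800,600),interpolation=cv2.INTER_CUBIC),"p6.png")
```

```text
17.7167 [ 0.43294825 -0.2367242   0.27721256] [-0.00621309 -0.0940763  -0.21572396] 0.08557649920365684
```

View pics/p6.png

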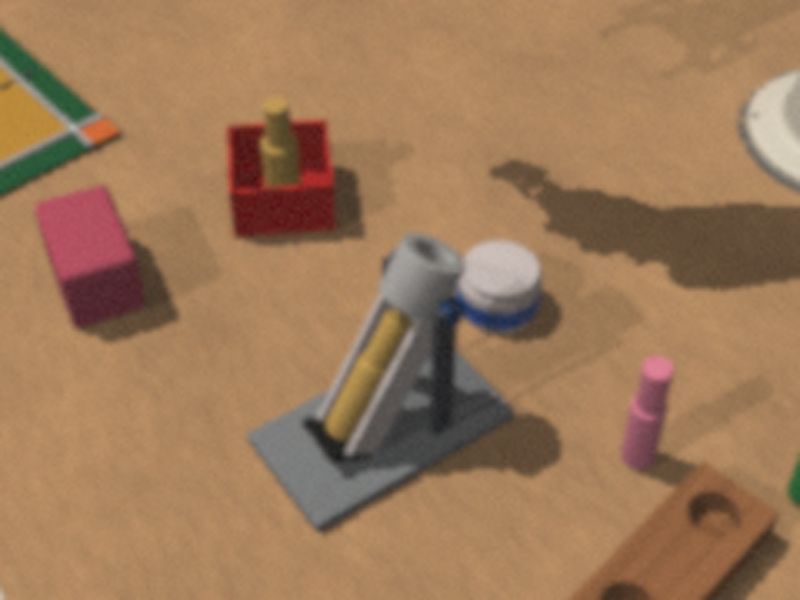

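The thick stem stands in the bin at (280,145), the thin one rests in the trough at (365,380), the tins are in place and the arm is clear.

```bash
python3 -c "
from bench import job;print(job.finish_job())"
```

```text
the job is handed in; nothing more can be done
None
```

The job is handed in: the thin stem slid through the bore and rests in the trough, and the thick one, told apart by eye and by elimination rather than tried in the gauge, stands foot down in the red bin.

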